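# Ready the catch tray under the tube furnace

### The arm

A 6-joint arm with a two-finger parallel gripper is mounted at the origin on the work surface. World frame = base frame: x ahead of the robot, y to its left, z up, the work surface at z = 0. Lengths are in m, angles in degrees, forces in N, time in s.
With the tool pointing down it reaches from about 0.35 to 0.875 m from the base axis. Payload 4.2 kg.
Tool frame: the origin (TCP) lies on the centre line of the jaws, within the pads' length; the fingertips stand 8 mm ahead of it and the grasp point (between the pads) lies 11 mm behind it; z points along the fingers, y is the direction in which the jaws open and shut (so a half turn about z gives the same grasp; the last joint's range is limited). The gripper opens to 87 mm and grips with 3 to 60 N. Pads are 19 mm wide; open, the fingers measure 117 mm over their backs; the gripper's body (75 mm by 190 mm) begins 51 mm behind the grasp point.
Start: joints at [-54.339, 22.042, 0.453, 0, -68.411, -14.817], TCP at [0.222, -0.584, 0.231] pointing down, gripper open.
Joint ranges: [-179.83, 179.83], [-69.29, 118.12], [-61.27, 80.66], [-181.25, 117.63], [-171.15, -9.14], [-177.46, 177.46]. Speed limits (degrees/s): [159.86, 159.86, 180, 180, 180, 180].

### API

Orientations are given as a 3x3 rotation matrix whose columns are the frame's x, y, z axes.
In Python, from station import sense, capture, finish_job, recognise gives the robot as it stands.
- The arm moves only by the tool apply_moves, never from a script. Its argument "plan" is a list that holds one entry, the list of rows, each a list of 7 numbers: the opening in per cent of the stroke, from 0 (shut) to 100 (fully open), then the shift along the world's x, y, z in units of 25 mm (1.0 is 25 mm), then the turn, a rotation vector about the world's x, y, z in rad. A call has 1 to 12 rows; each row shifts and turns the pose as measured when the row begins; what a row does not reach is not made up. A row lasts 1/12 s, in which the tool goes at most 41.7 mm and 7.16 degrees, less where a joint would pass 70% of its speed; a pose out of reach is approached as far as the arm can. A call is refused whole if a number of a shift passes 1 or a number of a turn 0.125, either way. A call with a gripper value outside its range is refused whole. The fingers move at their own pace and stop on an object; the grip force is fixed at half the most. Time passes only in rows, so rows that do not move let the fingers close. It gives the time, the measured TCP pose, the force and the opening at its end, in the units of the state.
- sense(): the state, without advancing time (a new reading comes with each control period).
- capture(name): name is "scene" or "top" or "wrist"; returns a dict with "pixels" (420x560x3 uint8, red, green, blue), "depth" (420x560 float32, m along the optical axis (not along the pixel's ray), 0 where there is no reading), "mtx" (3x3 intrinsics, pixels), "R" (3x3) and "t" (3): a world point X has camera coordinates R X + t; the wrist camera has in their place "mount" (4x4, takes a point from camera to tool coordinates, whose origin is the TCP and whose axes are the flange's). Camera axes: x right, y down, z forward; pixel columns grow to the right and rows downward; lengths in m; the calibration is good to about 2 mm. A picture is of the moment at which its call begins: read the wrist's pose just before it.
- finish_job(): hands the job in, once; it reports no verdict.
Trained networks look in a picture, given as the dict that the camera call returned (one of the last four; its "shot" number tells which), for a name from the list of things; names that differ only in an ending like _2 or _b are one class to them, and where a whole thing is asked for, a point or a joint stands for the part that bears it (a point fixed in the world has none). Each returns a list of dicts, best first, with "score" (0 to 1); they miss things now and then, are a little off and sometimes report something else, mostly with a low value. They report only what shows in the picture. A call takes as long as a camera call. They do not tell look-alikes from the thing itself.
- recognise(label, picture): "at" ([x, y, z] in m, in the coordinates of the camera as it stood for that picture, good to about 4 mm: the middle of the surface that is visible of it).
The state is a dict: "time_s": time; "joints": joint angles; "joint_velocities": joint speeds; "effort": joint torques, N m; "tcp_pos": TCP position; "ee_rot": TCP orientation; "wrist_force": force on the tool from outside, world axes, zero at the start; "moment": the same for the moment, N m; "gripper_width": opening from 0.0 (shut) to 1.0 (fully open).
Only numpy, scipy, OpenCV 4.12 (cv2) and the standard library are available. Lean on these libraries where they do the work, as an engineer would, in place of code of your own. Each camera call takes 0.05 s, during which the arm holds its last target.

### The job

Lay the pale firebrick flat inside the blue catch tray (it is brittle, so set it down rather than drop it), then slide the loaded tray along the bench in under the tube furnace, until it sits squarely home against the stop bar. Do not lift the tray off the bench, let nothing touch the furnace, and leave the other parts on the bench where they are.

Things in the scene. Friction and masses are not known exactly. Their poses are not given: they have to be found in the camera images.
- rig: Fixed furnace stand, left of the robot: two aluminium V-cradles and a low stop bar. Origin on the bench below the furnace's middle, z up. The tray's lane runs along its y: open at -y, closed by the 25 high stop bar whose face is at y=+80. Cradles: inner faces at x=-80 and +80 (lane 160 wide), 30 wide, y -70 to +70, 115 high. Yaw varies a little. (mm)
- furnace: White tube furnace with black end discs lying in the cradles across the lane, fixed. Origin: barrel's centre, 105 above the bench; x = tube axis. Barrel radius 55: underside 50 above the bench, top 160, over rig y -55 to +55. End discs radius 62 outside the cradles; a green rod with steel couplings sticks out at both ends to x=-186 and +186. (mm)
- tray: Loose blue catch tray, 128 wide (x), 160 long (y), walls 18 high and 4 thick, floor 4 thick, inside 120 x 152; about 450 g. Origin: underside of the middle, z up. Handle on the -y end; the +y end goes into the lane first. When home and square against the stop bar, its origin and axes coincide with the rig's. (mm)
- tray_handle (a point): Grip point on the tray's orange upright fin: 35 above the tray's underside, at tray x=0, y=-128. The fin is 14 thick along tray x, 40 long along tray y (-148 to -108), top 52 above the underside, rigidly joined to the tray by a flat tongue 30 wide, 6 thick. With the tray home, the fin stays outside the furnace, 53 short of the barrel's side. (mm)
- brick: Pale yellow firebrick block, 40 (x) by 80 (y) by 30 high (z), about 120 g, loose, lying flat on the bench. Origin: centre of its underside. Laid flat on the tray's floor its origin is 4 above the tray's underside and its top 34; any yaw that fits inside will do. (mm)
- vblock: Bystander: small steel V-block, 50 x 50 x 45 high, loose. Origin: centre of its underside. Not to be moved. (mm)
- block: Bystander: aluminium drilled block, 45 (x) by 65 (y) by 36 high, loose. Origin: centre of its underside. Not to be moved. (mm)
- stud: Bystander: brass threaded stud standing upright on its nut, nut 34 across, 89 high over all, loose and easily knocked over. Origin: centre of its underside. Not to be moved. (mm)
There are look-alikes about, which are no part of the job. Leave any orange look-alike of the brick alone.

How it is judged (in metres and radians):
On the way:
1. the brick lies flat on the tray's floor, let go, while the tray is still outside the furnace (x of brick in the frame of tray between -0.045 and 0.045 m and y of brick in the frame of tray between -0.065 and 0.065 m and z of brick in the frame of tray between 0.001 and 0.008 m and angle between brick's own z axis and vertical below 0.1 rad and contact force between brick and the fingers below 0.2 N and y of tray in the frame of rig below -0.13 m), for 0.2 s.
At the end, for the whole second after the job is handed in: The brick lies flat on the tray's floor (within 0.1 rad), and the tray stands on the bench in the lane under the furnace, its leading end within 8 mm of the stop bar, within 22 mm of the lane's middle line and square to it within 0.09 rad; both at rest (x of brick in the frame of tray between -0.045 and 0.045 m and y of brick in the frame of tray between -0.065 and 0.065 m and z of brick in the frame of tray between 0.001 and 0.008 m and angle between brick's own z axis and vertical below 0.1 rad and y of tray in the frame of rig between -0.008 and 0.006 m and x of tray in the frame of rig between -0.022 and 0.022 m and angle between the y axis of tray and the y axis of rig, either way round below 0.09 rad and height (world z) of tray below 0.005 m and linear speed of each of tray, brick below 0.01 m/s); the robot touches nothing.
It fails at once if anything touches the furnace (over 1 N) (contact force between furnace and anything else above 1 N).
It fails at once if the tray is lifted more than 12 mm off the bench (height (world z) of tray above 0.012 m).
It fails at once if the brick is dropped (falls free faster than 0.5 m/s, more than about 13 mm) (contact force between brick and the fingers below 0.05 N and linear speed of brick above 0.5 m/s).
It fails at once if a bystander part is moved more than 20 mm (distance of any of vblock, block, stud from where it was at the start of the episode above 0.02 m).
It also fails if it takes over 58 s, if anything falls off the work surface, if the arm or the gripper's body presses on something with over 40 N, if the wrist force passes 120 N, or if a joint passes its speed limit or range.

## Working session

There is one attempt and no reset: what is moved stays moved. The work goes in short steps, Python scripts to look and compute and a tool call to move; the robot and the scene stay as the last step left them, time stands still between calls to the robot, and variables do not carry over. Pictures are saved under pics/ and viewed, and the job is handed in when it is done.

Besides the shell and the picture viewer there is one more tool, called as name([rows], argument=value, ...), one row to a line, values as JSON. apply_moves: Moves the arm, as the interface text tells. Its arguments: {"type":"object","properties":{"plan":{"type":"array","items":{"type":"array","items":{"type":"array","items":{"type":"number"}}}}},"required":["plan"]}

```bash
mkdir -p pics; ls
cat > h.py <<'E'
import numpy as np,cv2
from station import sense,capture,finish_job,recognise
def save(c,n): cv2.imwrite('pics/'+n+'.png',c['pixels'][:,:,::-1])
def w(c,p):
    return c['R'].T@(np.asarray(p)-c['t'])
def wp(c,u,v,d=None):
    K=c['mtx']; d=c['depth'][int(v),int(u)] if d is None else d
    return w(c,np.array([(u-K[0,2])/K[0,0]*d,(v-K[1,2])/K[1,1]*d,d]))
def cloud(c):
    K=c['mtx'];d=c['depth'];v,u=np.mgrid[:d.shape[0],:d.shape[1]]
    P=np.stack([(u-K[0,2])/K[0,0]*d,(v-K[1,2])/K[1,1]*d,d],-1)
    return (P-c['t'])@c['R']
E
python3 - <<'E'
from h import *
s=sense();print(s['time_s'],s['tcp_pos'],s['ee_rot'],s['wrist_force'],s['gripper_width'])
for n in ['top','scene']:
    c=capture(n);save(c,n+'0')
    print(n,c['mtx'].tolist(),c['R'].round(3).tolist(),c['t'])
    for l in ['rig','furnace','tray','tray_handle','brick','vblock','block','stud']:
        for r in recognise(l,c)[:4]:
            p=np.array(r['at']);q=c['mtx']@p;print(l,round(r['score'],2),w(c,p).round(3),(q[:2]/q[2]).round())
E
```

```text
pics
0.0 [ 0.22218372 -0.58352363  0.22943341] [[-9.34623732e-01 -3.55637058e-01 -8.73103478e-04]
 [-3.55638120e-01  9.34621446e-01  2.06865442e-03]
 [ 8.03310641e-05  2.24392239e-03 -9.99997479e-01]] [ 0.01619396 -0.71936234 -0.09432287] 1.0032756484025662
top [[542.231251853216, 0.0, 281.97798196855985], [0.0, 542.231251853216, 214.06859806972182], [0.0, 0.0, 1.0]] [[0.01, -1.0, 0.003], [-0.997, -0.01, -0.082], [0.082, -0.003, -0.997]] [-0.06291558  0.51704417  1.42490998]
rig 0.81 [0.519 0.267 0.146] [149. 208.]
furnace 0.63 [0.51  0.267 0.152] [148. 212.]
tray 0.97 [ 0.482 -0.137  0.002] [311. 228.]
tray 0.21 [0.511 0.268 0.156] [147. 211.]
tray_handle 0.89 [ 0.476 -0.135  0.004] [311. 230.]
tray_handle 0.24 [ 0.584 -0.371  0.031] [400. 190.]
brick 0.75 [ 0.686 -0.104  0.029] [300. 151.]
brick 0.66 [ 0.339 -0.049  0.027] [278. 282.]
brick 0.55 [ 0.664 -0.25   0.03 ] [354. 160.]
vblock 0.67 [ 0.579 -0.368  0.034] [399. 192.]
block 0.64 [ 0.436 -0.353  0.032] [394. 246.]
stud 0.67 [0.695 0.043 0.013] [245. 149.]
scene [[446.9834182804375, 0.0, 280.06730288379117], [0.0, 446.9834182804375, 215.86544711251028], [0.0, 0.0, 1.0]] [[0.627, 0.779, -0.001], [0.43, -0.348, -0.833], [-0.649, 0.522, -0.553]] [-0.28117105 -0.18965084  1.3914611 ]
rig 0.57 [0.575 0.235 0.118] [389. 165.]
furnace 0.91 [0.571 0.236 0.138] [389. 157.]
tray 0.75 [ 0.488 -0.15   0.008] [239. 246.]
tray 0.32 [ 0.7   -0.114  0.027] [316. 283.]
tray_handle 0.86 [ 0.485 -0.154  0.002] [237. 248.]
brick 0.94 [ 0.699 -0.111  0.03 ] [317. 281.]
brick 0.94 [ 0.35  -0.058  0.031] [237. 198.]
brick 0.82 [ 0.675 -0.262  0.03 ] [245. 309.]
vblock 0.94 [ 0.597 -0.374  0.027] [169. 314.]
block 0.79 [ 0.45  -0.362  0.033] [139. 267.]
stud 0.62 [0.706 0.035 0.037] [371. 250.]
```

View pics/top0.png

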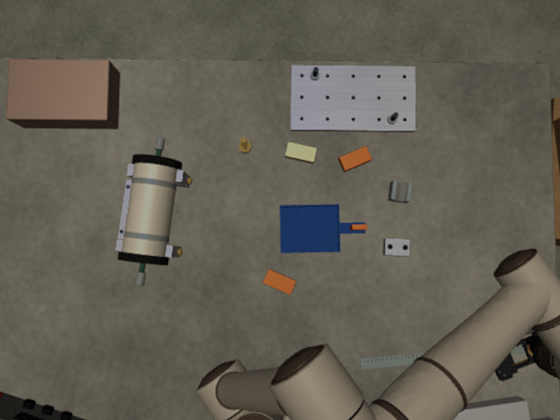

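View pics/scene0.png

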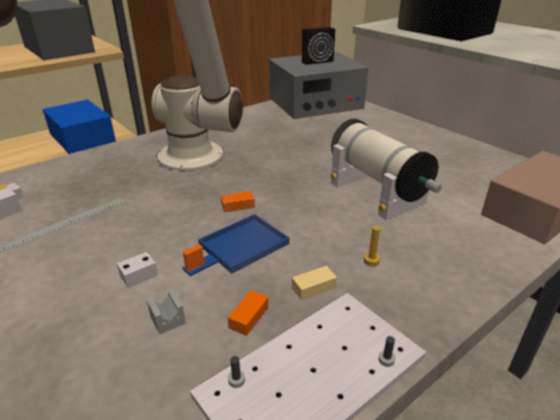

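Run:
```python
from h import *
for n in ['top','scene']:
    c=capture(n);P=cloud(c);hsv=cv2.cvtColor(c['pixels'],cv2.COLOR_RGB2HSV)
    H,S,V=[hsv[...,i].astype(int) for i in range(3)]
    ok=c['depth']>0
    bench=ok&(P[...,0]>.4)&(P[...,0]<.65)&(P[...,1]>-.1)&(P[...,1]<.1)&(S<60)
    print(n,'bench z',np.median(P[bench][:,2]))
    roi=(P[...,0]>.3)&(P[...,0]<.8)&(P[...,1]>-.45)&(P[...,1]<.12)
    for nm,m in [('pale',(H>18)&(H<35)&(S>60)&(V>110)),('blue',(H>100)&(H<130)&(S>120)),('orange',(H<14)&(S>170)&(V>120))]:
        k,lab,st,ce=cv2.connectedComponentsWithStats((m&roi&ok).astype(np.uint8))
        for i in range(1,k):
            if st[i,4]<50: continue
            mm=lab==i; Q=P[mm]; z=Q[:,2]
            top=Q[z>np.percentile(z,80)-.006] if nm!='blue' else Q
            r=cv2.minAreaRect((top[:,:2]*1000).astype(np.float32))
            print(nm,st[i].tolist(),'z',np.percentile(z,[5,50,95]).round(3),'mean',top.mean(0).round(4),r)
            if nm=='pale':
                x,y,ww,hh=st[i,:4]; cr=c['pixels'][max(0,y-30):y+hh+30,x-30:x+ww+30,::-1]
                cv2.imwrite(f'pics/crop_{n}.png',cv2.resize(cr,None,fx=5,fy=5))
```

```text
top bench z -0.000372958816438258
pale [238, 137, 13, 15, 108] z [-0.001  0.015  0.092] mean [0.7018 0.0463 0.0886] ((702.11181640625, 45.652587890625), (13.365796089172363, 12.797882080078125), 87.11781311035156)
pale [285, 141, 32, 21, 441] z [0.001 0.029 0.034] mean [ 0.6852 -0.1055  0.03  ] ((685.212890625, -104.84454345703125), (79.23226928710938, 38.612510681152344), 77.78873443603516)
blue [280, 205, 85, 48, 2894] z [-0.002  0.004  0.016] mean [ 0.4818 -0.1378  0.0046] ((482.6814270019531, -166.0076904296875), (126.10022735595703, 226.5545196533203), 1.7532122135162354)
orange [340, 147, 31, 23, 405] z [0.024 0.029 0.035] mean [ 0.6687 -0.2515  0.0303] ((669.3128051757812, -252.28988647460938), (38.197265625, 77.78121948242188), 23.759931564331055)
orange [352, 225, 15, 5, 72] z [0.046 0.051 0.056] mean [ 0.4836 -0.2595  0.0518] ((483.2776184082031, -258.7530212402344), (10.964672088623047, 37.79066848754883), 0.12081686407327652)
orange [263, 270, 32, 24, 419] z [0.023 0.029 0.035] mean [ 0.3389 -0.0524  0.0301] ((339.05755615234375, -51.746299743652344), (76.43680572509766, 
[... 482 characters left out ...]
 0.018] mean [ 0.4786 -0.1442  0.0067] ((485.0065002441406, -168.14785766601562), (129.06532287597656, 227.87368774414062), 0.8659494519233704)
orange [221, 191, 33, 20, 498] z [0.006 0.027 0.032] mean [ 0.3452 -0.0562  0.0298] ((342.642822265625, -53.56828308105469), (77.3385009765625, 42.100040435791016), 67.1480484008789)
orange [183, 245, 20, 25, 333] z [0.013 0.037 0.053] mean [ 0.4899 -0.2621  0.0504] ((488.6182556152344, -261.328857421875), (14.530139923095703, 37.303070068359375), 1.6199250221252441)
orange [228, 291, 40, 44, 885] z [0.011 0.03  0.032] mean [ 0.675  -0.2563  0.0299] ((672.4945068359375, -254.63966369628906), (40.725486755371094, 78.71260833740234), 22.87023162841797)
```

Run:
```python
from h import *
from scipy.optimize import least_squares
s=sense();print(s['time_s'])
for n in ['top','scene']:
    c=capture(n);P=cloud(c);Q=P[c['depth']>0]
    m=(abs(Q[:,0]-.52)<.25)&(Q[:,1]>.1)&(Q[:,1]<.42)&(Q[:,2]>.115)&(Q[:,2]<.2)
    Q=Q[m]
    def f(p,R=.055):
        d=np.array([np.cos(p[2]),np.sin(p[2])]);nn=np.array([-d[1],d[0]])
        a=(Q[:,:2]-[.51,.27])@nn-p[0]
        return np.hypot(a,Q[:,2]-p[1])-R
    r=least_squares(f,[0,.105,-.1],loss='soft_l1',f_scale=.002)
    p=r.x;d=np.array([np.cos(p[2]),np.sin(p[2])]);nn=np.array([-d[1],d[0]])
    inl=abs(r.fun)<.01 if len(r.fun)==len(Q) else None
    e=abs(f(p))<.004;al=(Q[:,:2]-[.51,.27])@d
    print(n,len(Q),'yaw',np.degrees(p[2]),'off',p[0],'z',p[1],'inl',e.mean(),'along',np.percentile(al[e],[0,1,99,100]))
    hi=f(p)>.004; hd=(Q[:,2]>.13)&(f(p)>.004)&(f(p)<.012); print('disc along',np.sort(al[hd])[::max(1,hd.sum()//12)].round(3))
    A=P[c['depth']>0]
    m=(abs(A[:,0]-.52)<.3)&(A[:,1]>.1)&(A[:,1]<.42)&(A[:,2]>.02)&(A[:,2]<.2);A=A[m]
    al=(A[:,:2]-[.51,.27])@d; la=(A[:,:2]-[.51,.27])@nn-p[0]
    print('rod along',al.min(),al.max())
    for lo in(.015,): 
        B=(abs(al)<.12)&(A[:,2]<.03)&(A[:,2]>.02)&(la>.06); print('stopbar lat',np.percentile(la[B],[5,50,95]) if B.any() else None, np.percentile(al[B],[2,98]) if B.any() else None)
c=capture('wrist');print(np.array(c['mount']).round(3).tolist());save(c,'wr0')
```

```text
1.0
top 4978 yaw -6.50183262314066 off 0.005453481252914161 z 0.1056683009902979 inl 0.7458818802732021 along [-0.12504256 -0.11474889  0.12541534  0.13718394]
disc along [-0.125 -0.121 -0.118 -0.114 -0.11  -0.107 -0.01   0.117  0.121  0.124
  0.128  0.132  0.136]
rod along -0.18026890299267978 0.293887043515418
stopbar lat [0.08152689 0.08877997 0.09522973] [-0.07063063  0.08167782]
scene 3223 yaw -6.845913907627049 off 0.004201842583955842 z 0.10519619577579463 inl 0.7108284207260317 along [-0.11948814 -0.10356689  0.14113495  0.14291285]
disc along [-0.121 -0.116 -0.111 -0.106 -0.102  0.121  0.125  0.128  0.13   0.135
  0.137  0.139  0.141]
rod along -0.1752653802182438 0.29330428840641526
stopbar lat [0.06093209 0.06583178 0.07083505] [0.11663407 0.1185306 ]
[[0.0, -0.964, -0.267, 0.073], [1.0, 0.0, 0.0, -0.001], [-0.0, -0.267, 0.964, -0.154], [0.0, 0.0, 0.0, 1.0]]
```

View pics/crop_scene.png

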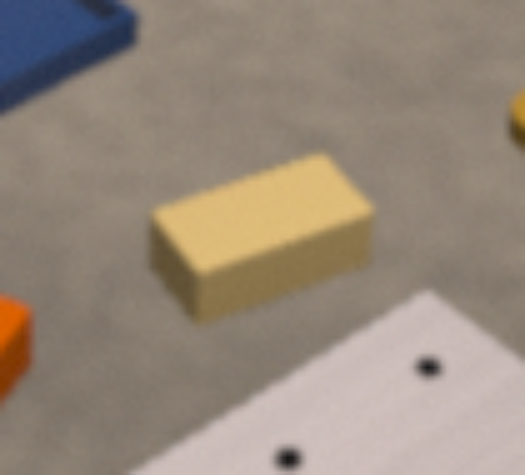

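apply_moves([
  [[100,1,1,0,0,0,0.1],[100,1,1,0,0,0,0.1],[100,1,1,0,0,0,0.1],[100,1,1,0,0,0,0.1],[100,1,1,0,0,0,0.1],[100,1,1,0,0,0,0.1],[100,1,1,0,0,0,0.1],[100,1,1,0,0,0,0.1],[100,1,1,0,0,0,0.1],[100,1,1,0,0,0,0.1],[100,1,1,0,0,0,0],[100,1,1,0,0,0,0]],
])

```text
time_s: 2.15
tcp_pos: [0.5283, -0.274, 0.2315]
ee_rot: [[-0.167, -0.986, 0.003], [-0.986, 0.167, -0.003], [0.003, -0.004, -1.0]]
wrist_force: [0.3, -0.2, -0.2]
gripper_width: 1.004
```

apply_moves([
  [[100,0.95,1,0,0,0,-0.045],[100,0.95,1,-0.2,0,0,0],[100,0.95,1,-0.2,0,0,0],[100,0.95,1,-0.2,0,0,0],[100,0.95,1,-0.2,0,0,0],[100,0.95,1,0,0,0,0],[100,0.6,0.6,0,0,0,0],[100,0.2,0.2,0,0,0,0]],
])

```text
time_s: 2.82
tcp_pos: [0.7013, -0.0892, 0.2105]
ee_rot: [[-0.207, -0.978, 0.006], [-0.978, 0.207, -0.004], [0.003, -0.007, -1.0]]
wrist_force: [0.5, 0.3, -1.0]
gripper_width: 1.001
```

```bash
cat >> h.py <<'E'
def wcap():
    s=sense();c=capture('wrist');M=np.array(c['mount']);T=np.eye(4);T[:3,:3]=s['ee_rot'];T[:3,3]=s['tcp_pos']
    W=T@M;c['R']=W[:3,:3].T;c['t']=-W[:3,:3].T@W[:3,3];return s,c
def masks(c):
    hsv=cv2.cvtColor(c['pixels'],cv2.COLOR_RGB2HSV);H,S,V=[hsv[...,i].astype(int) for i in range(3)]
    return dict(pale=(H>18)&(H<35)&(S>60)&(V>90),blue=(H>100)&(H<130)&(S>120),orange=(H<14)&(S>170)&(V>110))
def comps(c,nm,mn=200,zmin=None,box=None):
    P=cloud(c);m=masks(c)[nm]&(c['depth']>0)
    if zmin is not None:m&=P[...,2]>zmin
    if box: m&=(P[...,0]>box[0])&(P[...,0]<box[1])&(P[...,1]>box[2])&(P[...,1]<box[3])
    k,lab,st,ce=cv2.connectedComponentsWithStats(m.astype(np.uint8))
    for i in range(1,k):
        if st[i,4]<mn: continue
        Q=P[lab==i];r=cv2.minAreaRect((Q[:,:2]*1000).astype(np.float32))
        print(nm,st[i].tolist(),'z',np.percentile(Q[:,2],[5,50,95]).round(4),'mean',Q.mean(0).round(4),np.round(r[0],1),np.round(r[1],1),round(r[2],1))
E
python3 - <<'E'
from h import *
s,c=wcap();print(s['time_s'],s['tcp_pos'],s['ee_rot'].round(3).tolist() if hasattr(s['ee_rot'],'round') else s['ee_rot'])
save(c,'wr1');comps(c,'pale',zmin=.024);comps(c,'orange',zmin=.02)
E
```

```text
2.8167 [ 0.7013186  -0.08923989  0.21051104] [[-0.207, -0.978, 0.006], [-0.978, 0.207, -0.004], [0.003, -0.007, -1.0]]
pale [266, 119, 46, 89, 3806] z [0.0285 0.0299 0.0311] mean [ 0.6864 -0.1099  0.0298] [ 686.9 -108.6] [80.  39.6] 77.9
pale [293, 318, 23, 36, 554] z [0.0509 0.0757 0.0898] mean [0.7023 0.0319 0.082 ] [693.3 -34.1] [160.5  17.5] 82.4
orange [252, 0, 66, 43, 1652] z [0.0278 0.0298 0.0311] mean [ 0.6646 -0.2292  0.0296] [ 663.4 -236.1] [38.5 39.6] 23.5
```

View pics/wr1.png

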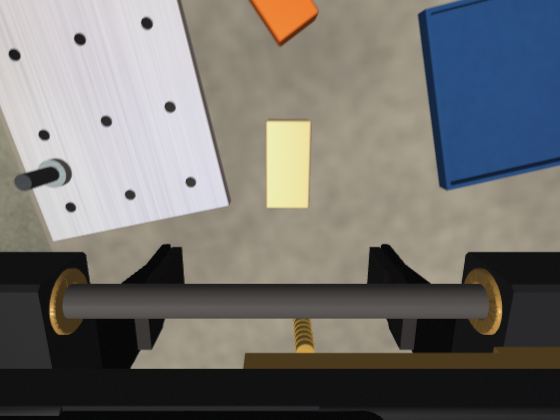

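apply_moves([
  [[100,-0.5,-0.7,-0.3,0,0,0],[100,-0.07,-0.05,-1,0,0,0],[100,0,0,-1,0,0,0],[100,0,0,-1,0,0,0],[100,0,0,-1,0,0,0],[100,0,0,-1,0,0,0],[100,0,0,-0.5,0,0,0],[100,0,0,0,0,0,0]],
])

```text
time_s: 3.53
tcp_pos: [0.6819, -0.1154, 0.0645]
ee_rot: [[-0.211, -0.977, 0.011], [-0.977, 0.211, -0.005], [0.003, -0.012, -1.0]]
wrist_force: [-0.2, -0.3, -0.5]
gripper_width: 0.999
```

apply_moves([
  [[100,0.2,0.28,-0.3,0.005,0.011,0],[100,0,0,-0.7,0,0,0],[100,0,0,-0.6,0,0,0],[100,0,0,-0.3,0,0,0],[100,0,0,0,0,0,0]],
])

```text
time_s: 3.95
tcp_pos: [0.6896, -0.1105, 0.0204]
ee_rot: [[-0.214, -0.977, 0.006], [-0.977, 0.214, -0.0], [-0.001, -0.006, -1.0]]
wrist_force: [-0.2, 0.7, 0.0]
gripper_width: 0.994
```

apply_moves([
  [[100,-0.1,0.08,-0.3,0,0,0],[100,0,0,0,0,0,0],[10,0,0,0,0,0,0],[10,0,0,0,0,0,0],[10,0,0,0,0,0,0],[10,0,0,0,0,0,0],[10,0,0,0,0,0,0],[10,0,0,0,0,0,0]],
])

```text
time_s: 4.62
tcp_pos: [0.6905, -0.1083, 0.0182]
ee_rot: [[-0.213, -0.977, 0.016], [-0.977, 0.213, -0.0], [-0.003, -0.015, -1.0]]
wrist_force: [-0.4, -0.9, 0.9]
gripper_width: 0.638
```

apply_moves([
  [[65,-0.05,0,-0.25,0,0.015,0],[65,0,0,0,0,0,0]],
])

```text
time_s: 4.78
tcp_pos: [0.6892, -0.1082, 0.0121]
ee_rot: [[-0.213, -0.977, 0.0], [-0.977, 0.213, -0.0], [0.0, -0.0, -1.0]]
wrist_force: [0.3, -0.2, -0.6]
gripper_width: 0.647
```

apply_moves([
  [[0,0,0,0,0,0,0],[0,0,0,0,0,0,0],[0,0,0,0,0,0,0],[0,0,0,0,0,0,0],[0,0,0,0,0,0,0],[0,0,0,0,0,0,0]],
])

```text
time_s: 5.28
tcp_pos: [0.6886, -0.1083, 0.0111]
ee_rot: [[-0.213, -0.977, -0.002], [-0.977, 0.213, -0.0], [0.001, 0.002, -1.0]]
wrist_force: [-0.0, 0.1, -0.0]
gripper_width: 0.461
```

apply_moves([
  [[0,0,0,0.3,0,0,0],[0,0,0,0.7,0,0,0],[0,0,0,1,0,0,0],[0,0,0,1,0,0,0],[0,0,0,0.6,0,0,0],[0,-0.5,0,0.2,0,0,0],[0,-1,-0.1,0,0,0,0],[0,-1,-0.2,0,0,0,0],[0,-1,-0.2,0,0,0,0],[0,-1,-0.2,0,0,0,0],[0,-1,-0.2,0,0,0,0],[0,-1,0,0,0,0,0]],
])

```text
time_s: 6.28
tcp_pos: [0.523, -0.1309, 0.1122]
ee_rot: [[-0.212, -0.977, 0.003], [-0.977, 0.212, -0.0], [-0.0, -0.003, -1.0]]
wrist_force: [0.2, 0.1, -0.6]
gripper_width: 0.46
```

Run:
```python
from h import *
s,c=wcap();print(s['time_s'],s['tcp_pos'],s['gripper_width'])
save(c,'wr2');comps(c,'blue');comps(c,'pale');comps(c,'orange')
```

```text
6.2833 [ 0.52304698 -0.13090484  0.11220722] 0.4597433727728836
blue [220, 0, 217, 284, 29792] z [0.0028 0.0041 0.0177] mean [ 0.4686 -0.1635  0.0057] [ 464.9 -164.5] [131.9 194.6] 37.1
pale [223, 182, 105, 102, 5509] z [0.1098 0.1305 0.1318] mean [ 0.5112 -0.1565  0.1271] [ 530.3 -142.4] [63.1 59.6] 78.1
pale [206, 318, 140, 36, 3463] z [0.13   0.1311 0.1907] mean [ 0.5263 -0.1155  0.135 ] [537.7 -88.9] [145.6  42.9] 66.8
orange [290, 0, 24, 33, 587] z [0.0214 0.0513 0.0528] mean [ 0.484  -0.2454  0.0466] [ 480.  -248.9] [21.8 12.8] 20.8
orange [0, 22, 72, 124, 2189] z [0.0163 0.0272 0.0304] mean [ 0.653  -0.247   0.0253] [ 665.5 -249.1] [37.3 66. ] 23.3
orange [510, 202, 50, 82, 3050] z [0.0109 0.0282 0.0307] mean [ 0.3498 -0.0721  0.0243] [343.5 -70.6] [52.5 24.3] 68.6
```

View pics/wr2.png

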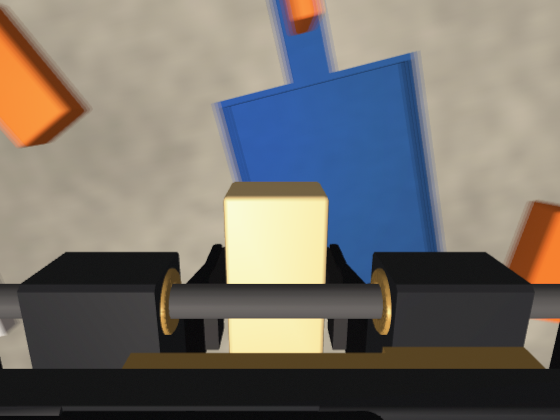

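apply_moves([
  [[0,-0.8,0,0,0,0,0.08],[0,-0.5,0,-0.3,0,0,0.08],[0,0,0,-0.7,0,0,0.06],[0,0,0,-0.8,0,0,0],[0,0,0,-0.6,0,0,0],[0,0,0,-0.3,0,0,0],[0,0,0,0,0,0,0]],
])

```text
time_s: 6.92
tcp_pos: [0.4817, -0.131, 0.0479]
ee_rot: [[0.015, -1.0, 0.006], [-1.0, -0.015, 0.001], [-0.001, -0.006, -1.0]]
wrist_force: [-0.7, -0.6, -0.7]
gripper_width: 0.452
```

apply_moves([
  [[0,0.05,0,-0.4,0,0.006,0],[0,0,0,-0.4,0,0,0],[0,0,0,-0.2,0,0,0],[0,0,0,0,0,0,0]],
])

```text
time_s: 7.25
tcp_pos: [0.4856, -0.1309, 0.0226]
ee_rot: [[0.015, -1.0, 0.004], [-1.0, -0.015, 0.001], [-0.001, -0.004, -1.0]]
wrist_force: [-0.5, -0.2, -0.9]
gripper_width: 0.457
```

apply_moves([
  [[0,0,0,-0.15,0,0.004,0],[0,0,0,-0.08,0,0,0],[0,0,0,0,0,0,0]],
])

```text
time_s: 7.5
tcp_pos: [0.4863, -0.1309, 0.0164]
ee_rot: [[0.016, -1.0, 0.001], [-1.0, -0.016, 0.001], [-0.001, -0.001, -1.0]]
wrist_force: [0.6, -0.1, -0.9]
gripper_width: 0.459
```

apply_moves([
  [[0,0,0,-0.07,0,0,0],[0,0,0,0,0,0,0]],
])

```text
time_s: 7.67
tcp_pos: [0.487, -0.1309, 0.0153]
ee_rot: [[0.016, -1.0, 0.002], [-1.0, -0.016, 0.001], [-0.001, -0.002, -1.0]]
wrist_force: [-0.2, 0.3, -1.1]
gripper_width: 0.458
```

apply_moves([
  [[0,-0.05,0,-0.06,0,0,0],[0,0,0,0,0,0,0]],
])

```text
time_s: 7.83
tcp_pos: [0.4876, -0.1309, 0.0156]
ee_rot: [[0.017, -1.0, 0.006], [-1.0, -0.017, 0.001], [-0.0, -0.006, -1.0]]
wrist_force: [0.4, -0.3, -0.5]
gripper_width: 0.457
```

apply_moves([
  [[0,-0.05,0,-0.12,0,0.005,0],[0,0,0,0,0,0,0]],
])

```text
time_s: 8.0
tcp_pos: [0.4885, -0.1308, 0.0156]
ee_rot: [[0.02, -1.0, 0.006], [-1.0, -0.02, -0.0], [0.0, -0.006, -1.0]]
wrist_force: [0.0, 0.9, -1.6]
gripper_width: 0.458
```

apply_moves([
  [[0,0,0,-0.12,0,0.005,0]],
])

```text
time_s: 8.08
tcp_pos: [0.489, -0.1308, 0.0147]
ee_rot: [[0.021, -1.0, 0.002], [-1.0, -0.021, -0.001], [0.001, -0.002, -1.0]]
wrist_force: [-9.7, 6.9, 36.7]
gripper_width: 0.455
```

Run:
```python
from h import *
s=sense();print(s['tcp_pos'],s['wrist_force'],s['moment'])
c=capture('scene');save(c,'sc1')
cv2.imwrite('pics/sc1c.png',cv2.resize(c['pixels'][180:290,160:330,::-1],None,fx=4,fy=4,interpolation=3))
comps(c,'pale',box=(.4,.6,-.25,0))
```

```text
[ 0.48897344 -0.13080166  0.014667  ] [-9.66287187  6.91971208 36.67468818] [ 1.88319323  3.02848192 -0.10056589]
pale [227, 229, 22, 25, 357] z [0.012  0.0329 0.0357] mean [ 0.4961 -0.1544  0.0286] [ 498.6 -148.1] [63.4 45.2] 8.8
```

View pics/sc1c.png

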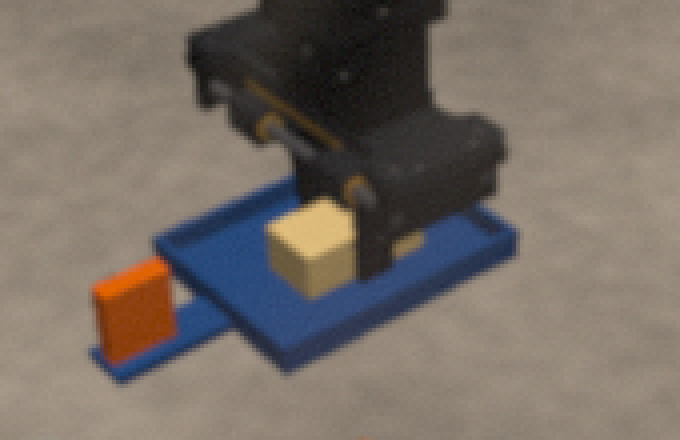

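apply_moves([
  [[0,0,0,0.05,0,0,0],[65,0,0,0,0,0,0],[65,0,0,0,0,0,0],[65,0,0,0,0,0,0],[65,0,0,0.1,0,0,0],[65,0,0,0.3,0,0,0],[65,0,0,0.8,0,0,0],[65,0,0,1,0,0,0],[65,0,0,1,0,0,0],[65,0,-0.2,1,0,0,0]],
])

```text
time_s: 8.97
tcp_pos: [0.4832, -0.1357, 0.1193]
ee_rot: [[0.02, -1.0, -0.017], [-1.0, -0.02, -0.001], [0.0, 0.017, -1.0]]
wrist_force: [0.4, 0.9, -0.6]
gripper_width: 0.65
```

apply_moves([
  [[65,0,-0.6,0.2,0,-0.017,0],[65,0,-1,0.2,0,0,0],[65,0,-1,0.2,0,0,0],[65,0,-1,0,0,0,0],[65,0,-0.6,0,0,0,0],[65,0,0,0,0,0,0]],
])

```text
time_s: 9.47
tcp_pos: [0.4874, -0.2451, 0.1464]
ee_rot: [[0.025, -0.999, 0.02], [-1.0, -0.025, -0.004], [0.004, -0.02, -1.0]]
wrist_force: [-0.3, -0.9, 0.3]
gripper_width: 0.65
```

Run:
```python
from h import *
s,c=wcap();print(s['time_s'],s['tcp_pos'],s['gripper_width'],np.array(s['ee_rot']).round(3).tolist())
save(c,'wr3');comps(c,'blue');comps(c,'orange',zmin=.045)
for n in ['top','scene']:
    c=capture(n);save(c,n+'2');comps(c,'blue',box=(.38,.6,-.32,0));comps(c,'pale',zmin=.025,box=(.4,.6,-.25,0),mn=50);comps(c,'orange',zmin=.04,mn=20,box=(.4,.55,-.32,0))
    if n=='scene':cv2.imwrite('pics/sc2c.png',cv2.resize(c['pixels'][180:290,160:330,::-1],None,fx=4,fy=4,interpolation=3))
```

```text
9.4667 [ 0.48736292 -0.2451379   0.14639407] 0.6503525041711685 [[0.025, -0.999, 0.02], [-1.0, -0.025, -0.004], [0.004, -0.02, -1.0]]
blue [203, 151, 158, 133, 8005] z [0.0029 0.0045 0.018 ] mean [ 0.4871 -0.2062  0.0075] [ 484.6 -226.7] [126.9 115.1] 2.0
blue [207, 319, 41, 34, 1347] z [0.0029 0.004  0.0179] mean [ 0.5298 -0.1172  0.0059] [ 528.9 -119.8] [33.3 44.2] 0.7
blue [297, 319, 58, 34, 1849] z [0.0028 0.0039 0.0101] mean [ 0.4429 -0.1194  0.0051] [ 444.5 -169.4] [ 49.2 137. ] 2.2
orange [272, 161, 20, 58, 275] z [0.048  0.0512 0.0526] mean [ 0.4844 -0.2648  0.051 ] [ 485.4 -262.5] [12.9 39.5] 1.3
blue [312, 229, 35, 23, 554] z [-0.0015  0.0042  0.0189] mean [ 0.4467 -0.178   0.0116] [ 447.6 -181.6] [81.1 63.5] 84.0
blue [188, 219, 100, 56, 1441] z [0.003  0.0055 0.0187] mean [ 0.4802 -0.1629  0.0079] [ 484.  -168.3] [129.1 226.5] 1.2
pale [228, 224, 37, 24, 458] z [0.0271 0.0341 0.0359] mean [ 0.495  -0.1337  0.0332] [ 491.2 -130.9] [41.5 78.9] 0.0
orange [183, 244, 19, 15, 141] z [0.0415 0.0501 0.0534] mean [ 0.4903 -0.2618  0.0486] [ 487.4 -260.5] [16.  39.6] 4.4
```

View pics/wr3.png

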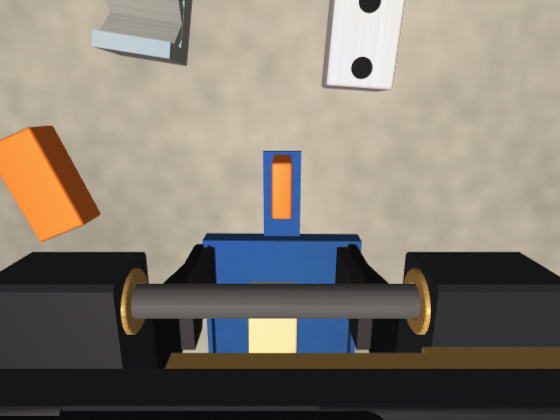

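View pics/sc2c.png

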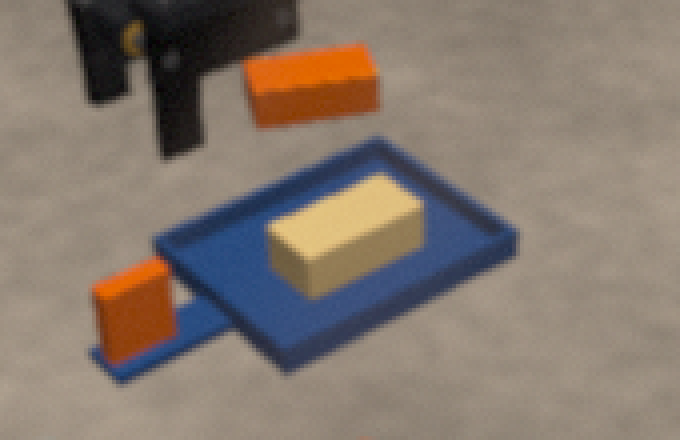

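apply_moves([
  [[65,0,-0.5,0,0.004,0.02,0],[65,0,-0.3,-0.5,0,0,0],[65,0,0,-0.8,0,0,0],[65,0,0,-0.8,0,0,0],[65,0,0,-0.6,0,0,0],[65,0,0,0,0,0,0]],
])

```text
time_s: 10.12
tcp_pos: [0.4877, -0.2571, 0.0776]
ee_rot: [[0.036, -0.999, -0.0], [-0.999, -0.036, 0.002], [-0.002, 0.0, -1.0]]
wrist_force: [0.5, -1.5, -1.3]
gripper_width: 0.65
```

apply_moves([
  [[65,-0.08,-0.4,0,0,0,-0.012],[65,0,0,-0.7,0,0,0],[65,0,0,-0.7,0,0,0],[65,0,0,-0.5,0,0,0],[65,0,0,-0.2,0,0,0],[65,0,0,0,0,0,0]],
])

```text
time_s: 10.62
tcp_pos: [0.4895, -0.2672, 0.0289]
ee_rot: [[0.028, -1.0, 0.007], [-1.0, -0.028, -0.002], [0.002, -0.007, -1.0]]
wrist_force: [-0.1, 0.5, 0.3]
gripper_width: 0.651
```

apply_moves([
  [[65,-0.18,0.04,-0.15,0.002,0.007,-0.005],[65,0,0,0,0,0,0]],
])

```text
time_s: 10.78
tcp_pos: [0.4858, -0.2665, 0.0267]
ee_rot: [[0.023, -1.0, 0.002], [-1.0, -0.023, -0.0], [0.0, -0.002, -1.0]]
wrist_force: [-0.3, 1.1, -0.4]
gripper_width: 0.648
```

apply_moves([
  [[0,0,0,0,0,0,0],[0,0,0,0,0,0,0],[0,0,0,0,0,0,0],[0,0,0,0,0,0,0],[0,0,0,0,0,0,0],[0,0,0,0,0,0,0],[0,0,0,0,0,0,0],[0,0,0,0,0,0,0],[0,0,0,0,0,0,0]],
])

```text
time_s: 11.53
tcp_pos: [0.487, -0.2671, 0.0302]
ee_rot: [[0.025, -1.0, 0.006], [-1.0, -0.025, -0.002], [0.002, -0.006, -1.0]]
wrist_force: [0.9, -0.4, 0.6]
gripper_width: 0.158
```

apply_moves([
  [[0,0,0.15,-0.04,0,0.003,0],[0,0,0.3,-0.02,0,0,-0.01],[0,0,0.4,-0.02,0,0,-0.02],[0,0,0.4,0,0,0,-0.02],[0,0,0.4,0,0,0,-0.02]],
])

```text
time_s: 11.95
tcp_pos: [0.4874, -0.2307, 0.0302]
ee_rot: [[-0.045, -0.999, 0.003], [-0.999, 0.045, -0.01], [0.01, -0.003, -1.0]]
wrist_force: [0.0, -3.7, 0.7]
gripper_width: 0.159
```

apply_moves([
  [[0,0,0.5,-0.02,0.01,0.003,-0.02],[0,0,0.5,-0.02,0.002,0,-0.02],[0,0,0.5,-0.02,0.002,0,-0.01],[0,0,0.5,-0.02,0.002,0,0],[0,0,0.5,-0.02,0.002,0,0],[0,0,0.5,-0.02,0.002,0,0],[0,0,0.4,-0.02,0.002,0,0],[0,0,0.2,0,0,0,0]],
])

```text
time_s: 12.62
tcp_pos: [0.4902, -0.1421, 0.0302]
ee_rot: [[-0.095, -0.995, 0.005], [-0.996, 0.095, 0.004], [-0.004, -0.005, -1.0]]
wrist_force: [0.8, -3.1, -0.8]
gripper_width: 0.159
```

Run:
```python
from h import *
for n in ['scene']:
    c=capture(n);save(c,n+'3');comps(c,'blue',box=(.38,.65,-.25,.2));comps(c,'pale',zmin=.025,box=(.4,.6,-.15,.06),mn=50);comps(c,'orange',zmin=.04,mn=20,box=(.4,.55,-.32,0))
    for z in ['tray']:
        pass
```

```text
blue [264, 207, 71, 46, 982] z [0.0031 0.0059 0.0188] mean [ 0.5366 -0.0083  0.0087] [505.   -8.5] [160.5 129.6] 84.9
pale [277, 210, 36, 20, 405] z [0.0268 0.034  0.0363] mean [ 0.5165 -0.0116  0.0341] [528.1 -48.9] [ 64.  169.2] 20.4
orange [235, 228, 5, 9, 32] z [0.042  0.0498 0.0532] mean [ 0.4904 -0.1523  0.0485] [ 488.  -150.6] [ 7.4 21.3] 66.9
```

View pics/scene3.png

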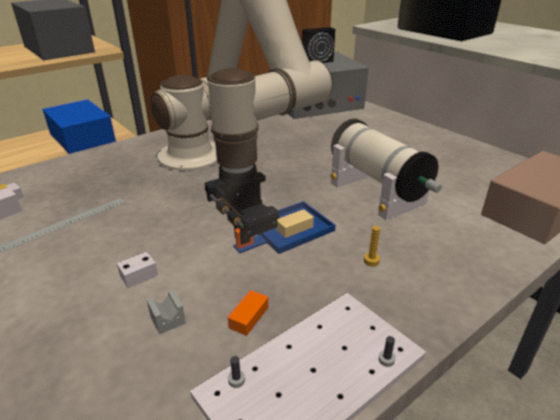

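apply_moves([
  [[0,-0.05,0.2,-0.02,-0.003,0.003,-0.01],[0,-0.06,0.4,-0.02,0.002,0,-0.012],[0,-0.06,0.5,-0.02,0.002,0,0],[0,-0.06,0.5,-0.02,0.002,0,0],[0,-0.06,0.5,-0.02,0.002,0,0],[0,-0.04,0.5,-0.02,0.002,0,0],[0,-0.04,0.5,-0.02,0.002,0,0],[0,-0.04,0.5,-0.02,0.002,0,0],[0,-0.03,0.5,-0.02,0.002,0,0],[0,0,0.3,-0.02,0.002,0,0],[0,0,0,0,0,0,0]],
])

```text
time_s: 13.58
tcp_pos: [0.4818, -0.0348, 0.0302]
ee_rot: [[-0.115, -0.993, 0.005], [-0.993, 0.115, 0.01], [-0.01, -0.004, -1.0]]
wrist_force: [0.1, 1.9, -1.6]
gripper_width: 0.16
```

Run:
```python
from h import *
print(sense()['tcp_pos'])
for n in ['scene','top']:
    c=capture(n);save(c,n+'4');comps(c,'blue',box=(.38,.65,-.1,.25));comps(c,'pale',zmin=.025,box=(.4,.6,0,.16),mn=50)
    cv2.imwrite(f'pics/{n}4c.png',cv2.resize(c['pixels'][100:300,100:300,::-1] if n=='top' else c['pixels'][110:270,230:450,::-1],None,fx=3,fy=3,interpolation=3))
s,c=wcap();save(c,'wr4')
```

```text
[ 0.48177007 -0.03483429  0.03021217]
blue [276, 188, 88, 45, 1006] z [0.0033 0.0066 0.0187] mean [0.5202 0.0856 0.0091] [508.1  68.1] [133.1 241.2] 2.6
pale [313, 194, 31, 19, 335] z [0.0268 0.034  0.0362] mean [0.5109 0.0981 0.0333] [507.6 100. ] [79.4 43. ] 81.9
blue [194, 196, 62, 22, 687] z [-0.0012  0.0047  0.0198] mean [0.5421 0.1161 0.0062] [551.3 101. ] [ 54.7 166.5] 12.2
```

View pics/scene4c.png

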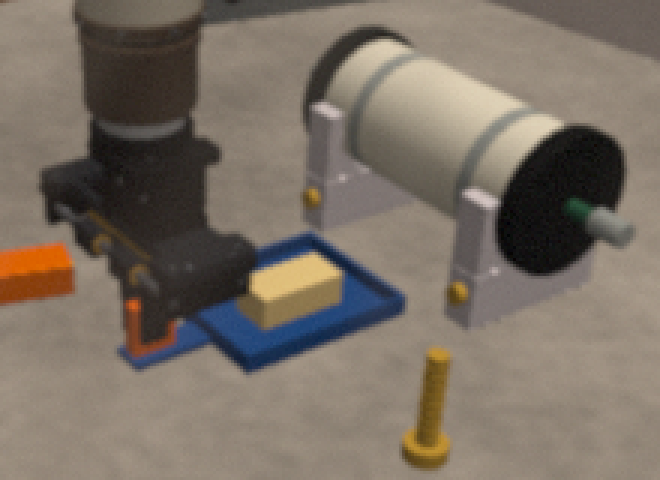

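View pics/top4c.png

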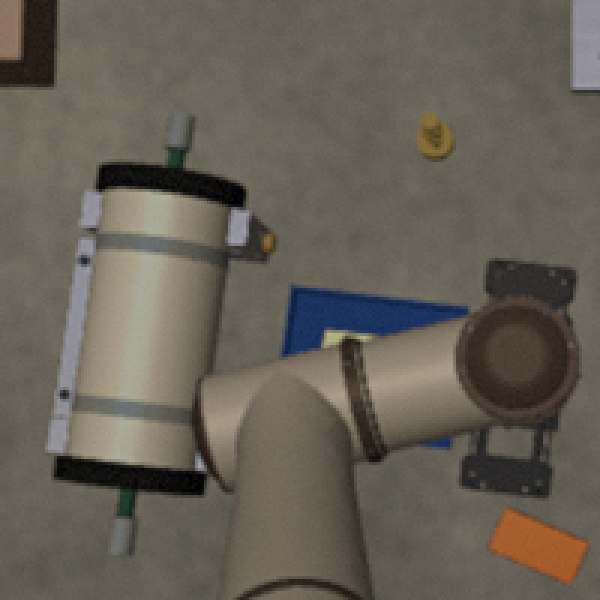

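Run:
```python
from h import *
s=sense();print(np.round(s['joints'],1))
for n in ['top','scene']:
    c=capture(n);P=cloud(c);Q=P[c['depth']>0]
    for ylo in np.arange(-.15,.35,.05):
        m=(Q[:,1]>ylo)&(Q[:,1]<ylo+.05)&(Q[:,0]>.1)&(Q[:,0]<.75)&(Q[:,2]>.18)
        if m.sum()>5: print(n,round(ylo,2),m.sum(),'z',np.percentile(Q[m][:,2],[0,2,50,100]).round(3),'x',np.percentile(Q[m][:,0],[0,2,98,100]).round(3))
```

```text
[ 14.8  23.1 -33.1  -0.9 -33.4 -20.8]
top -0.1 432 z [0.188 0.288 0.383 0.395] x [0.437 0.441 0.513 0.523]
top -0.05 1642 z [0.281 0.338 0.39  0.729] x [0.181 0.189 0.514 0.519]
top 0.0 4406 z [0.324 0.346 0.707 0.733] x [0.179 0.186 0.494 0.508]
top 0.05 6460 z [0.319 0.353 0.632 0.732] x [0.185 0.19  0.479 0.495]
top 0.1 4009 z [0.333 0.355 0.647 0.734] x [0.186 0.189 0.472 0.486]
top 0.15 2095 z [0.333 0.349 0.715 0.734] x [0.187 0.188 0.462 0.473]
top 0.2 484 z [0.676 0.683 0.717 0.733] x [0.185 0.187 0.226 0.227]
scene -0.1 2813 z [0.18  0.187 0.301 0.391] x [0.444 0.462 0.526 0.532]
scene -0.05 1723 z [0.18  0.186 0.305 0.392] x [0.461 0.477 0.533 0.536]
scene 0.0 541 z [0.298 0.303 0.345 0.382] x [0.45  0.462 0.512 0.513]
scene 0.05 2477 z [0.285 0.309 0.408 0.474] x [0.326 0.349 0.497 0.5  ]
scene 0.1 1323 z [0.3   0.31  0.394 0.472] x [0.1   0.101 0.487 0.491]
scene 0.15 343 z [0.301 0.304 0.355 0.438] x [0.101 0.103 0.476 0.478]
```

Run:
```python
import cv2
a=cv2.imread('pics/scene4.png');cv2.imwrite('pics/scene4b.png',cv2.resize(a[0:280,130:470],None,fx=2,fy=2))
```

```text
(no output)
```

View pics/scene4b.png

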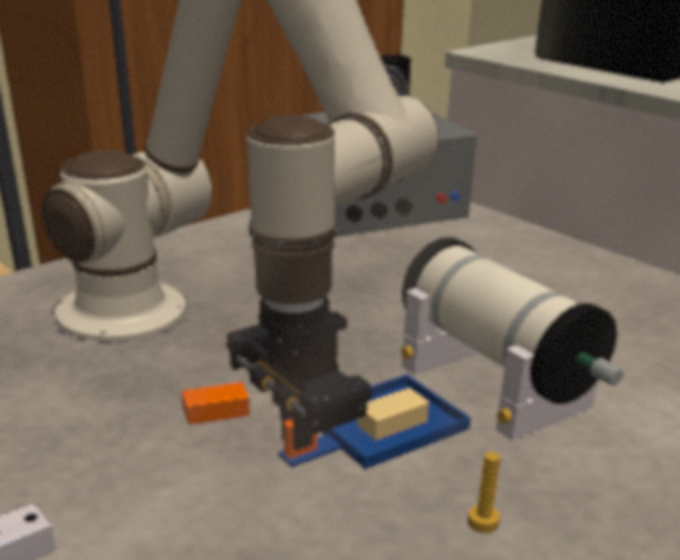

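View pics/wr4.png

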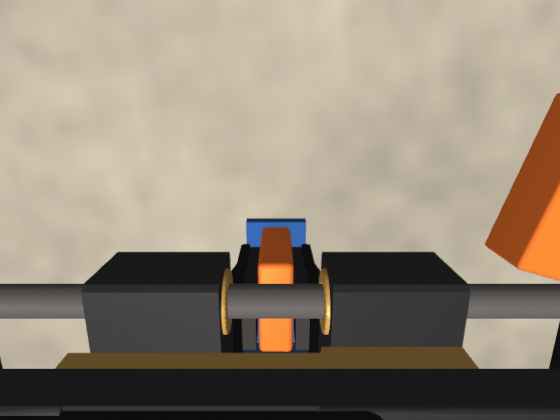

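apply_moves([
  [[0,0.02,0.2,-0.02,-0.01,0.004,0],[0,0.04,0.4,-0.02,0.001,0,0],[0,0.06,0.5,-0.02,0.001,0,0],[0,0.06,0.5,-0.02,0.001,0,0],[0,0.06,0.5,-0.02,0.001,0,0],[0,0.06,0.5,-0.02,0.001,0,0],[0,0.06,0.5,-0.02,0.001,0,0],[0,0.06,0.5,-0.02,0.001,0,0],[0,0.04,0.3,-0.02,0.001,0,0],[0,0,0.1,0,0,0,0]],
])

```text
time_s: 14.67
tcp_pos: [0.4906, 0.0528, 0.0302]
ee_rot: [[-0.13, -0.992, -0.007], [-0.992, 0.13, -0.004], [0.005, 0.006, -1.0]]
wrist_force: [-0.2, -4.6, 0.7]
gripper_width: 0.16
```

apply_moves([
  [[0,0.02,0.2,-0.02,0.004,-0.006,0.007],[0,0.06,0.4,-0.02,0.001,0,0.007],[0,0.06,0.5,-0.02,0.001,0,0],[0,0.06,0.5,-0.02,0.001,0,0],[0,0.06,0.5,-0.02,0.001,0,0],[0,0.05,0.4,-0.02,0.001,0,0],[0,0.02,0.2,0,0.001,0,0],[0,0,0,0,0,0,0]],
])

```text
time_s: 15.33
tcp_pos: [0.4962, 0.1093, 0.0302]
ee_rot: [[-0.128, -0.992, -0.009], [-0.992, 0.129, -0.004], [0.005, 0.008, -1.0]]
wrist_force: [0.2, 0.3, 1.7]
gripper_width: 0.157
```

Run:
```python
from h import *
c=capture('scene');save(c,'scene5')
cv2.imwrite('pics/scene5c.png',cv2.resize(c['pixels'][110:250,260:450,::-1],None,fx=4,fy=4,interpolation=3))
comps(c,'orange',zmin=.035,mn=10,box=(.4,.6,.0,.2))
```

```text
orange [322, 192, 5, 9, 31] z [0.0384 0.0503 0.0535] mean [0.4973 0.0994 0.0485] [494.9 100.9] [ 9.9 18.4] 47.1
```

View pics/scene5c.png

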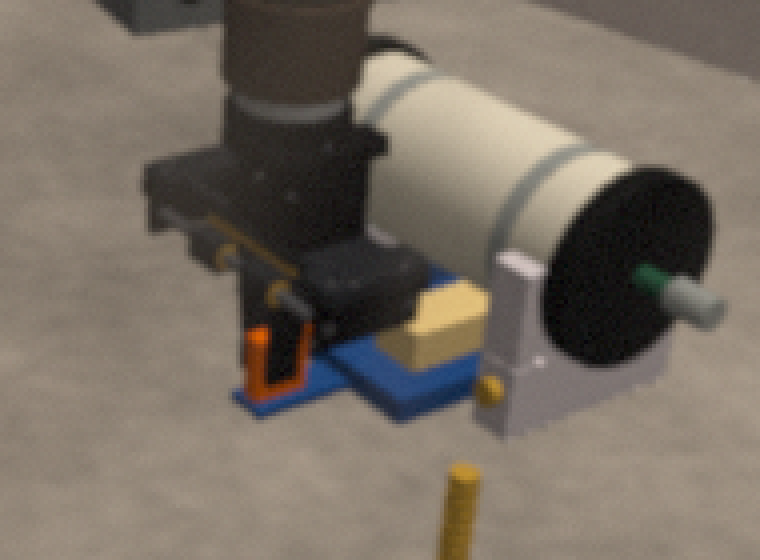

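apply_moves([
  [[0,0.04,0.2,-0.02,0.004,-0.008,0.007],[0,0.06,0.3,-0.02,0.001,0,0.006],[0,0.06,0.3,-0.02,0.001,0,0],[0,0.04,0.2,-0.02,0.001,0,0],[0,0,0.1,0,0,0,0]],
])

```text
time_s: 15.8
tcp_pos: [0.4981, 0.1274, 0.0302]
ee_rot: [[-0.118, -0.993, -0.011], [-0.993, 0.118, -0.009], [0.01, 0.009, -1.0]]
wrist_force: [-0.9, -4.3, 1.7]
gripper_width: 0.16
```

apply_moves([
  [[0,0.03,0.2,-0.02,0.009,-0.008,0.001],[0,0.03,0.2,-0.01,0.001,0,0],[0,0.02,0.2,-0.01,0.001,0,0]],
])

```text
time_s: 16.05
tcp_pos: [0.4982, 0.1364, 0.0301]
ee_rot: [[-0.12, -0.993, -0.008], [-0.993, 0.12, -0.005], [0.006, 0.008, -1.0]]
wrist_force: [-0.1, -8.0, 5.9]
gripper_width: 0.161
```

apply_moves([
  [[0,0.03,0.2,-0.01,0.004,-0.004,0]],
])

```text
time_s: 16.13
tcp_pos: [0.4983, 0.1395, 0.0301]
ee_rot: [[-0.12, -0.993, -0.007], [-0.993, 0.12, -0.004], [0.005, 0.006, -1.0]]
wrist_force: [0.7, -11.3, 4.9]
gripper_width: 0.159
```

apply_moves([
  [[0,0.03,0.15,-0.01,0.004,-0.004,0],[0,0.03,0.15,-0.01,0.002,-0.002,0]],
])

```text
time_s: 16.3
tcp_pos: [0.4983, 0.1396, 0.0301]
ee_rot: [[-0.12, -0.993, -0.007], [-0.993, 0.12, -0.009], [0.01, 0.006, -1.0]]
wrist_force: [3.1, -17.1, 7.1]
gripper_width: 0.158
```

apply_moves([
  [[0,0.02,0.25,0,0.006,-0.003,0]],
])

```text
time_s: 16.38
tcp_pos: [0.4975, 0.1399, 0.0301]
ee_rot: [[-0.12, -0.993, -0.01], [-0.993, 0.121, -0.012], [0.013, 0.008, -1.0]]
wrist_force: [8.4, -31.8, 5.7]
gripper_width: 0.158
```

Run:
```python
from h import *
for n in ['scene','top']:
    c=capture(n);save(c,n+'6')
    sl=(slice(110,250),slice(260,450)) if n=='scene' else (slice(130,290),slice(90,290))
    cv2.imwrite(f'pics/{n}6c.png',cv2.resize(c['pixels'][sl][:,:,::-1],None,fx=4,fy=4,interpolation=3)[:600,:800])
```

```text
(no output)
```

View pics/scene6c.png

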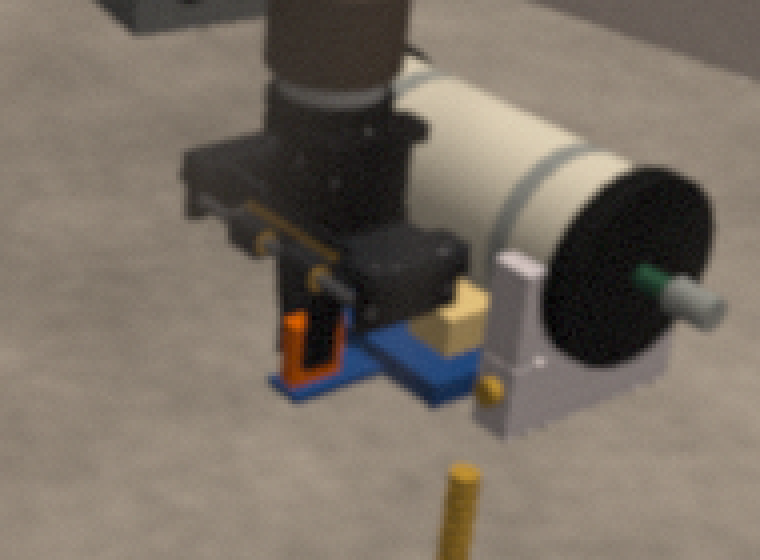

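apply_moves([
  [[0,0,0,0,0,0,0],[60,0,0,0,0,0,0],[60,0,0,0,0,0,0],[60,0,0,0,0,0,0],[60,0,0,0,0,0,0],[60,0,0,0,0,0,0]],
])

```text
time_s: 16.98
tcp_pos: [0.4975, 0.1387, 0.0287]
ee_rot: [[-0.123, -0.992, -0.01], [-0.992, 0.123, -0.01], [0.011, 0.009, -1.0]]
wrist_force: [0.5, -0.1, -0.4]
gripper_width: 0.455
```

apply_moves([
  [[60,0,0,0.2,0.005,-0.005,0],[60,0,0,0.5,0,0,0],[60,0,0,0.7,0,0,0],[60,0,0,0.8,0,0,0],[60,0,-0.2,0.8,0,0,0],[60,0,-0.6,0.6,0,0,0],[60,0,-1,0.3,0,0,0],[60,0,-1,0,0,0,0],[60,0,-1,0,0,0,0],[60,0,-1,0,0,0,0],[60,0,-0.5,0,0,0,0],[60,0,0,0,0,0,0]],
])

```text
time_s: 17.98
tcp_pos: [0.4957, 0.0057, 0.1344]
ee_rot: [[-0.111, -0.994, 0.001], [-0.994, 0.111, -0.002], [0.001, -0.001, -1.0]]
wrist_force: [0.3, 0.2, 0.4]
gripper_width: 0.599
```

Run:
```python
from h import *
print(sense()['tcp_pos'])
for n in ['scene','top']:
    c=capture(n);save(c,n+'7')
    sl=(slice(110,250),slice(260,450)) if n=='scene' else (slice(130,280),slice(90,290))
    cv2.imwrite(f'pics/{n}7c.png',cv2.resize(c['pixels'][sl][:,:,::-1],None,fx=4,fy=4,interpolation=3))
    comps(c,'blue',mn=30,box=(.38,.65,-.1,.4));comps(c,'orange',zmin=.035,mn=10,box=(.4,.6,.0,.2));comps(c,'pale',mn=10,zmin=.024,box=(.4,.6,.1,.35))
    for l in['stud','vblock','block']:
        r=recognise(l,c)
        if r: print(l,w(c,r[0]['at']).round(3))
```

```text
[0.49573117 0.00567428 0.13438525]
blue [331, 178, 49, 33, 543] z [0.0033 0.0064 0.0185] mean [0.5057 0.2154 0.0083] [503.4 226.7] [108.9 191.4] 30.2
orange [331, 186, 14, 12, 108] z [0.036  0.0479 0.0535] mean [0.5036 0.1411 0.0464] [500.4 142.5] [38.7 16.5] 85.4
pale [331, 173, 5, 6, 20] z [0.0289 0.0324 0.0395] mean [0.4197 0.2086 0.0335] [419.3 209.7] [ 6.5 15.3] 80.4
pale [363, 179, 20, 15, 168] z [0.0264 0.0339 0.0365] mean [0.5254 0.2489 0.034 ] [550.1 239.8] [ 46.4 112.3] 65.6
stud [0.706 0.034 0.033]
vblock [ 0.597 -0.375  0.025]
block [ 0.453 -0.363  0.031]
blue [174, 194, 18, 16, 210] z [-0.0009  0.005   0.0202] mean [0.5521 0.2122 0.009 ] [537.  180.3] [117.   48.1] 70.0
stud [0.696 0.044 0.014]
vblock [ 0.583 -0.371  0.034]
block [ 0.433 -0.357  0.035]
```

View pics/scene7c.png

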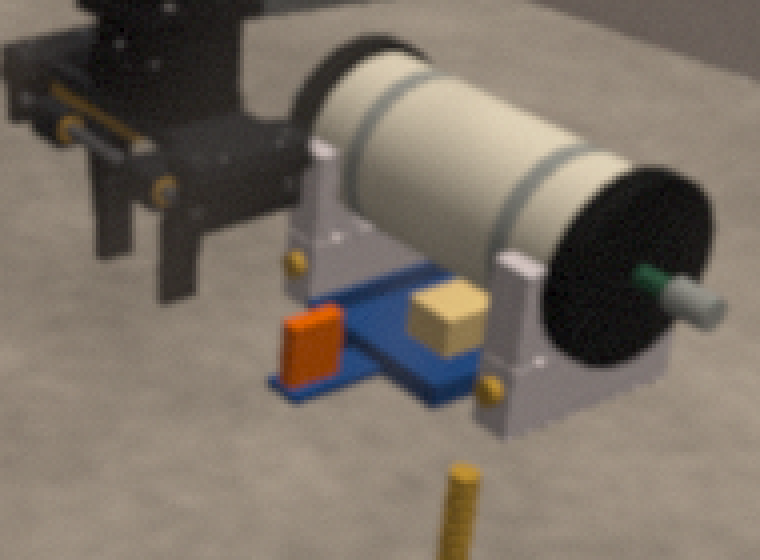

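View pics/top7c.png

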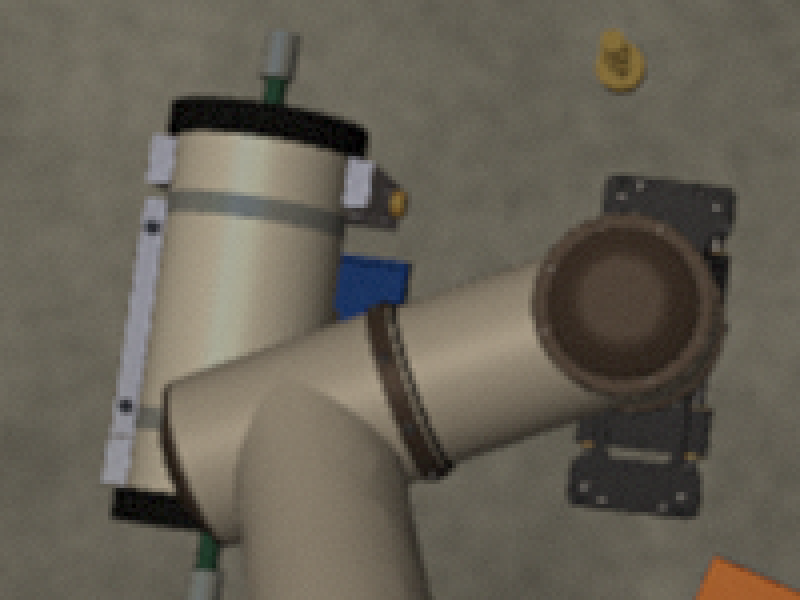

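apply_moves([
  [[60,0,-1,0.5,0,0,0],[60,0,-1,0.5,0,0,0],[60,0,-1,0.5,0,0,0],[60,0,-1,0.5,0,0,0],[60,0,-1,0.5,0,0,0],[60,0,-1,0,0,0,0],[60,0,-1,0,0,0,0],[60,0,-1,0,0,0,0],[60,0,-1,0,0,0,0],[60,0,-1,0,0,0,0],[60,0,-1,0,0,0,0],[60,0,0,0,0,0,0]],
])

```text
time_s: 19.38
tcp_pos: [0.4977, -0.2724, 0.1989]
ee_rot: [[-0.09, -0.996, 0.001], [-0.996, 0.09, -0.004], [0.004, -0.001, -1.0]]
wrist_force: [-0.3, 0.8, 0.3]
gripper_width: 0.599
```

Run:
```python
from h import *
print(sense()['tcp_pos'])
c=capture('top');save(c,'top8')
cv2.imwrite('pics/top8c.png',cv2.resize(c['pixels'][130:280,100:250][:,:,::-1],None,fx=4,fy=4,interpolation=3))
comps(c,'blue',mn=20,box=(.38,.65,-.1,.4));comps(c,'orange',zmin=.035,mn=10,box=(.4,.6,.0,.2))
yaw=np.radians(-6.5);d=np.array([np.cos(yaw),np.sin(yaw)]);nn=np.array([-d[1],d[0]])
o=np.array([.51,.27])+.006*d+.0055*nn
P=cloud(c);ok=c['depth']>0
m=masks(c)['orange']&ok&(P[...,2]>.04)&(P[...,1]>.05)&(P[...,1]<.25)&(abs(P[...,0]-.5)<.08)
q=P[m][:,:2]-o;print('fin rig x,y range',np.percentile(q@d,[2,50,98]),np.percentile(q@nn,[0,2,50,98,100]),m.sum())
m=masks(c)['blue']&ok&(P[...,1]>.05)&(P[...,1]<.35)&(abs(P[...,0]-.5)<.15)&(P[...,2]>.011)
q=P[m][:,:2]-o;print('wall top x,y',np.percentile(q@d,[0,2,50,98,100]),np.percentile(q@nn,[0,2,50,98,100]),m.sum())
k=(P[...,2]>.105)&(P[...,2]<.125)&ok;q=P[...,:2]-o
u=q@d;v=q@nn
for s in(1,-1):
    mm=k&(abs(s*u-.095)<.03)&(abs(v)<.1); print('cradle top',s,np.percentile(u[mm],[2,98]),np.percentile(v[mm],[2,98]),mm.sum())
mm=ok&(P[...,2]>.02)&(P[...,2]<.03)&(v>.06)&(v<.12)&(abs(u)<.11);print('bar',np.percentile(v[mm],[2,50,98]))
```

```text
[ 0.49772849 -0.27239045  0.19887047]
blue [169, 194, 46, 48, 904] z [-0.0004  0.0047  0.0188] mean [0.5051 0.208  0.0061] [502.  182.5] [114.6 124.9] 83.1
orange [197, 218, 15, 6, 65] z [0.0476 0.0519 0.0562] mean [0.4963 0.144  0.052 ] [496.7 144.9] [36.8 12.4] 82.9
fin rig x,y range [-0.0111643  -0.00552966  0.00061755] [-0.14964061 -0.1493898  -0.13108248 -0.11429852 -0.11282614] 65
wall top x,y [-0.1252774  -0.06614144  0.00560192  0.05855056  0.11903446] [-0.10963841 -0.1021644  -0.07946069 -0.04495935 -0.04116263] 142
cradle top 1 [0.06873622 0.12064314] [-0.06987868  0.06923673] 241
cradle top -1 [-0.12251613 -0.06790125] [-0.06992132  0.06925017] 240
bar [0.08116516 0.08860935 0.09658572]
```

View pics/top8c.png

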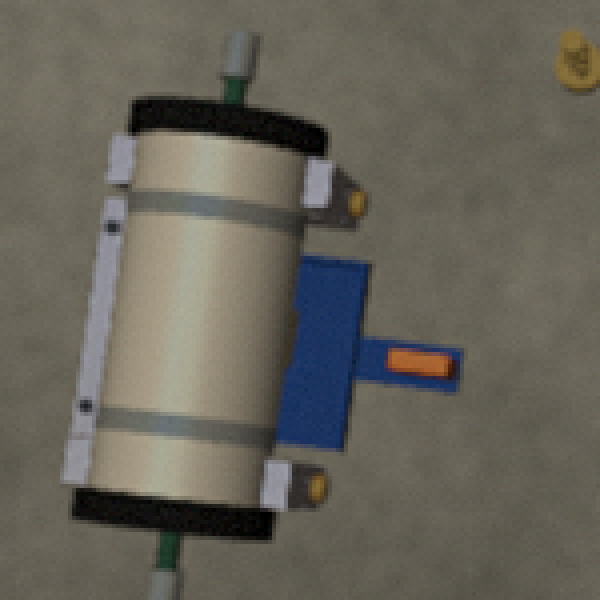

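```bash
python3 -c "
from station import *
print(sense()['time_s'],finish_job())"
```

```text
the job is handed in; nothing more can be done
19.4333 None
```

I put the pale firebrick flat in the blue tray while the tray was still outside the furnace. I then gripped the orange fin, slid the tray into the lane and let go. The job is handed in at 19.4 s of the 58 s allowed. The interface gives no verdict.

**Last checks**
- **Stop bar:** the tray stopped dead. The wrist force along the slide rose to about 32 N while the position stayed put.
- **Tray position:** the top camera puts it about 3.5 mm short of home, about 5.5 mm off the lane's middle line and within about 0.5° of square. All three are inside the limits.
- **Brick:** the last scene picture shows it lying flat in the tray, its top at about 34 mm, as it should be.
- **Bystanders:** the V-block, the drilled block and the stud read within about 5 mm of where they started, which is within the recognition error.
- **Robot and furnace:** the gripper was well clear of everything at the end. There was no sign of anything touching the furnace.

**Disagreements**
- **Gap to the stop bar:** the 3.5 mm gap does not match the hard stop. It may be camera error, since the calibration is only good to about 2 mm, so I did not push again.
- **Setting the brick down:** one downward step pressed it on the tray floor with about 37 N of wrist force. That is below the 40 N limit set for the arm or gripper body, and the brick showed no change afterwards.

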